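Set out the marbling place

TASK

Set out the marbling place: stand the glass rinse jar in the middle of the coaster that lies beside the red brush and the brown-ink ramekin in the middle of the coaster beside the rake, whichever colours those coasters are. Between them lay the wooden inking block flat on the middle of the cork mat, its long side along the mat's long side, and set the brass lid centrally on top of the block, hollow side up as it lies. Leave the brush and the rake where they lie.

Things in the scene. Friction and masses are not known exactly. Their poses are not given: they have to be found in the camera images.
- rinse_jar: small clear glass jar, open, with pale rinse water and a black and yellow label; handled as a solid upright cylinder 58 mm in diameter, 68 mm high; origin at the centre of its underside, z up. Goes on the coaster beside the brush.
- ink_ramekin: white round ramekin of brown ink, 67 mm in diameter at the rim (about 54 mm at the foot), 40 mm high, walls nearly upright; origin at the centre of its underside, z up. Can be gripped across the outside. Goes on the coaster beside the rake.
- inking_block: brown wooden inking block, 45 mm (its x) by 75 mm (its y) by 30 mm high; origin at the centre of its underside, z up. Goes on the cork mat; end for end it makes no difference.
- brass_lid: round brass-coloured jar lid lying on its back (hollow side up), 62 mm in diameter, 13 mm high, light (about 14 g), handled as a solid disc; origin at the centre of its underside, z up. Goes on top of the inking block.
- red_brush: flat paint brush with a red handle, 212 mm long (its y), 19 mm wide, 10 mm high, lying loose across one end of the row of mat and coasters, beside one of the coasters (its middle about 85 mm from that coaster's centre); origin at its middle on the underside. A landmark: must not be moved.
- rake: marbling rake: wooden bar 160 mm long (its y), 19 mm wide, 12 mm high, with a row of upright pins to 38 mm, lying loose across the other end of the row, beside the other coaster (its middle about 85 mm from that coaster's centre); origin at its middle on the underside. A landmark: must not be moved.
- cork_mat: rectangular cork mat fixed on the bench in the middle of the row, 60 mm (its x, along the row) by 90 mm (its y, across the row), 8 mm thick; origin at the centre of its underside, so its top lies 8 mm above the origin.
- blue_coaster: round blue coaster fixed on the bench, 80 mm in diameter, 8 mm thick, at one side of the cork mat (about 100 mm centre to centre); origin at the centre of its underside. Which coaster lies beside the brush varies.
- yellow_coaster: round yellow coaster fixed on the bench, 80 mm in diameter, 8 mm thick, at the other side of the cork mat (about 100 mm centre to centre); origin at the centre of its underside. Which coaster lies beside the brush varies.
Not all that is in view belongs to the job. Leave any pink or turquoise look-alike of the rinse_jar alone.

How it is judged:
By the outcome, as a careful person would: the job done as asked, in the order asked, and still so for the second after the job is handed in, with the robot touching nothing.
It also fails if it takes over 106 s, if anything falls off the work surface, if the arm or the gripper's body presses on something with over 40 N, if the wrist force passes 120 N, or if a joint passes its speed limit or range.

ROBOT

A 6-joint arm with a two-finger parallel gripper is mounted at the origin on a cart in front of the work surface, level with it; the furniture and walls round the work are solid. World frame = base frame: x ahead of the robot, y to its left, z up, the work surface at z = 0. Lengths are in mm, angles in rad, forces in N, time in s.
With the tool pointing down it reaches from about 350 to 775 mm from the base axis. Payload 7.3 kg.
Tool frame: the origin (TCP) lies on the centre line of the jaws, within the pads' length; the fingertips stand 17 mm ahead of it and the grasp point (between the pads) lies 2 mm behind it; z points along the fingers, y is the line along which they close (so a half turn about z gives the same grasp; the last joint's range is limited). The gripper opens to 92 mm and grips with 3 to 60 N. Pads are 19 mm wide; open, the fingers measure 130 mm over their backs; the gripper's body (75 mm by 190 mm) begins 47 mm behind the grasp point.
Start: joints at [-1.258, 0.342, 1.524, -0, 1.275, -0.146], TCP at [232.532, -470.715, 243.741] pointing down, gripper open.
Joint ranges: [-2.53, 2.53], [-0.77, 2.02], [0.04, 2.7], [-1, 4.14], [0.28, 2.66], [-3.11, 3.11]. Speed limits (rad/s): [2.57, 2.57, 3.14, 3.14, 3.14, 3.14].

INTERFACE

Orientations are given as [roll, pitch, yaw] about the fixed x, y, z axes, in that order (R = Rz(yaw) Ry(pitch) Rx(roll)).
In Python, from plant import bot gives the robot as it stands. The module is installed in compiled form; this text tells all that it offers.
- The arm moves only by the shell command python3 -m pendant 'ROWS'. ROWS is JSON, a list of rows, each a list of 3 entries, a list of its own where there are three numbers: the shift along the world's x, y, z as a fraction of full scale, then the turn, a rotation vector about the world's x, y, z as a fraction of full scale, then the opening, from -1 (shut) to 1 (fully open), so that 0 is half open. In form: [[[tx, ty, tz], [rx, ry, rz], claw], ...]. A call has exactly 10 rows; each row shifts and turns the commanded pose from where the row before left it; what a row does not reach is not made up. Full scale, the value 1, is 30 mm for a shift and 0.12 rad for a turn. A row lasts 1/12 s, in which the tool goes at most 41.7 mm and 7.16 degrees, less where a joint would pass 70% of its speed; a pose out of reach is approached as far as the arm can. A call with a number of a shift or a turn outside -1 to 1 is refused whole. A call with a gripper value outside its range is refused whole. The fingers move at their own pace and stop on an object; the grip force is fixed at half the most. Time passes only in rows, so rows that do not move let the fingers close, or fill a call up. It gives the time, the measured TCP pose, the force, the opening and the grip force at its end, in the units of the state.
- bot.get_obs(): the state, without advancing time (a new reading comes with each control period).
- bot.capture(name): name is "scene" or "top" or "wrist"; returns the picture (384x512x3 uint8, blue, green, red); there is no depth.
- bot.camera_params(name): a dict with "fovy" (degrees; the focal length in pixels is half the picture's height over the tangent of half this angle, whatever the lens; pixels are square), "cx", "cy" (the principal point, pixels), "camera_from_world" (4x4, takes a point from world to camera coordinates). Camera axes: x right, y down, z forward; pixel columns grow to the right and rows downward; lengths in mm; the calibration is good to about 2 mm. A picture is of the moment at which its call begins: read the wrist's pose just before it. camera_params takes no time and is no camera call; for the wrist camera it gives the pose at the moment of the call.
- bot.close_job(): hands the job in; it is judged then, once.
The state is a dict: "time": time; "joint_positions": joint angles; "dq": joint speeds; "tau": joint torques, N m; "tool_pos": TCP position; "tcp_rot": TCP orientation; "contact_force": force on the tool from outside, world axes, zero at the start; "moment": the same for the moment, N m; "grip_width": finger opening in mm; "finger_force": force on a finger pad.
Only numpy, scipy, OpenCV 4.12 (cv2) and the standard library are available. Lean on these libraries where they do the work, as an engineer would, in place of code of your own. Each camera call takes 0.05 s, during which the arm holds its last target. There are 200 camera calls.

## Working session

There is one attempt and no reset: what is moved stays moved. The work goes in short steps, Python scripts to look and compute and a shell command to move; the robot and the scene stay as the last step left them, time stands still between calls to the robot, and variables do not carry over. Pictures are saved under pics/ and viewed, at most 14 in all, crops included, and the job is handed in when it is done.

```bash
mkdir -p pics; python3 - <<'E'
from plant import bot
import cv2
for n in ("scene","top"):
    im=bot.capture(n); cv2.imwrite(f"pics/{n}0.png",cv2.resize(im,(800,600),interpolation=cv2.INTER_CUBIC))
    p=bot.camera_params(n); print(n,p)
o=bot.get_obs(); print(o['time'],o['tool_pos'],o['tcp_rot'],o['grip_width'])
E
```

```text
scene {'fovy': 50.109549786817766, 'cx': 259.69631801868667, 'cy': 185.0576505413001, 'camera_from_world': array([[-7.88797476e-01, -6.14542794e-01, -1.16488755e-02,
         3.81203112e+02],
       [-3.94981399e-01,  5.21317851e-01, -7.56450522e-01,
         3.22040624e+02],
       [ 4.70943984e-01, -5.92085173e-01, -6.53947178e-01,
         9.39585732e+02],
       [ 0.00000000e+00,  0.00000000e+00,  0.00000000e+00,
         1.00000000e+00]])}
top {'fovy': 57.46561057611534, 'cx': 255.83279009877947, 'cy': 191.56656720691697, 'camera_from_world': array([[ 1.57590817e-02, -9.99875639e-01,  5.98737207e-04,
        -1.14324383e+02],
       [-9.83998663e-01, -1.56151273e-02, -1.77490276e-01,
         5.66533295e+02],
       [ 1.77477552e-01,  2.20792715e-03, -9.84122372e-01,
         8.37950587e+02],
       [ 0.00000000e+00,  0.00000000e+00,  0.00000000e+00,
         1.00000000e+00]])}
0.1 [ 232.41618332 -470.37106427  243.11608563] [-3.14023372e+00 -1.89149871e-04  4.58784553e-01] 91.88646920096423
```

View pics/top0.png

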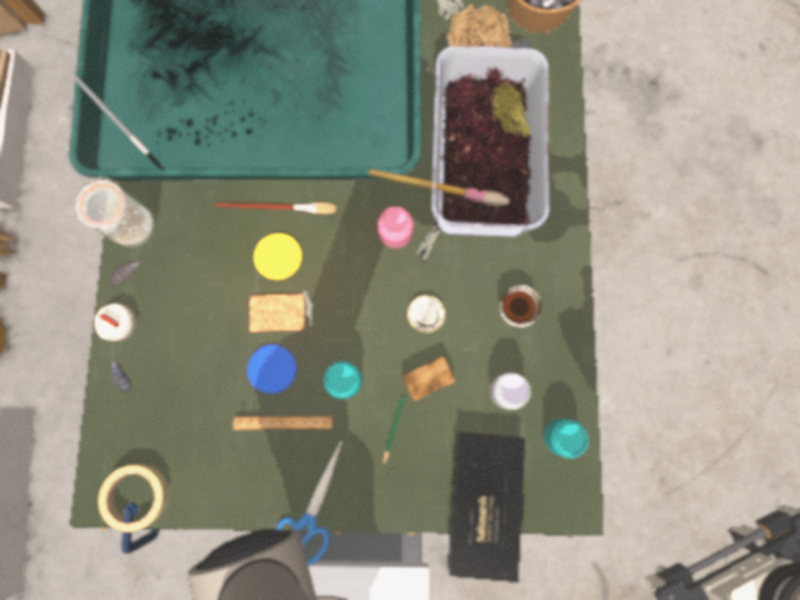

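View pics/scene0.png

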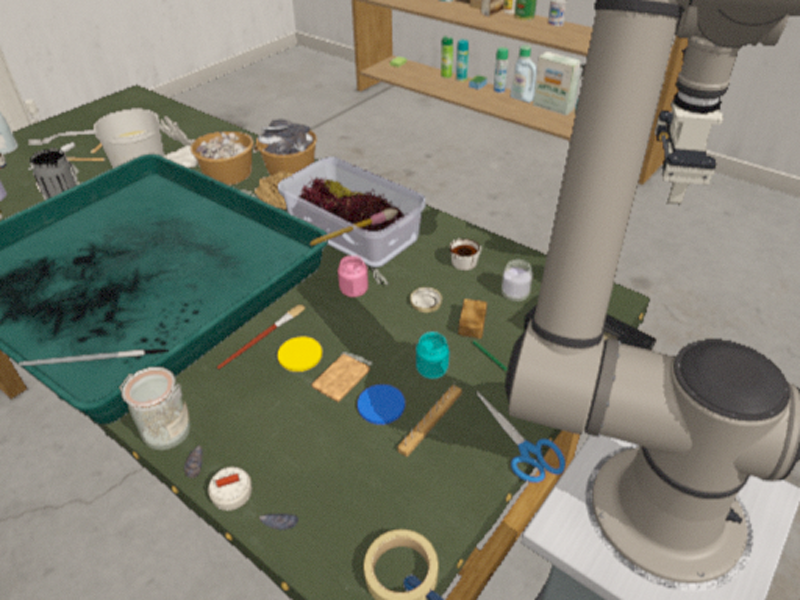

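Yellow coaster (278,256) lies by the brush (275,207), and the blue one (271,369) by the rake (283,424). The mat is at (278,313), jar (511,391), ramekin (520,306), block (429,378) and lid (426,313). Next come enlarged crops.

```bash
cat > h.py <<'E'
from plant import bot
import cv2, numpy as np
def ray(cam,u,v,z,P=None):
    P=P or bot.camera_params(cam); f=192/np.tan(np.radians(P['fovy']/2)); T=P['camera_from_world']
    R,t=T[:3,:3],T[:3,3]; c=-R.T@t; d=R.T@np.array([(u-P['cx'])/f,(v-P['cy'])/f,1]); return (c+d*(z-c[2])/d[2]).round(1)
def proj(cam,X,P=None):
    P=P or bot.camera_params(cam); f=192/np.tan(np.radians(P['fovy']/2)); T=P['camera_from_world']
    q=T[:3,:3]@np.asarray(X,float)+T[:3,3]; return np.array([P['cx']+f*q[0]/q[2],P['cy']+f*q[1]/q[2]])
def crop(im,x,y,w,h,s,name):
    cv2.imwrite(name,cv2.resize(im[y:y+h,x:x+w],None,fx=s,fy=s,interpolation=cv2.INTER_CUBIC))
E
python3 - <<'E'
from h import *
im=bot.capture("top")
crop(im,130,120,130,160,3.7,"pics/t_left.png")
crop(im,250,170,130,110,5,"pics/t_right.png")
for n,u,v,z in [("yel",278,256,8),("blue",271,369,8),("mat",278,313,8),("jar",511,391,68),("ram",520,306,40),("block",429,378,30),("lid",426,313,13),("brush",275,207,5),("rake",283,424,12),("turq",342,380,68)]:
    print(n,ray("top",u/1.5625,v/1.5625,z))
hsv=cv2.cvtColor(im,cv2.COLOR_BGR2HSV)
for n,lo,hi,z in [("yel",(22,120,120),(35,255,255),8),("blue",(105,120,80),(125,255,255),8)]:
    m=cv2.inRange(hsv,lo,hi); m[:,:130]=0;m[:,260:]=0; m[270:]=0
    k,_,st,c=cv2.connectedComponentsWithStats(m); i=1+st[1:,4].argmax(); print(n,st[i],c[i],ray("top",*c[i],z))
E
```

```text
yel [648.7 106.2   8. ]
blue [454.7 107.2   8. ]
mat [549.1 100.7   8. ]
jar [ 423.9 -279.6   68. ]
ram [ 562.2 -302.8   40. ]
block [ 443.2 -154.8   30. ]
lid [ 552.3 -149.9   13. ]
brush [738.3 117.1   5. ]
rake [365.9  81.6  12. ]
turq [436.6 -17.9  68. ]
yel [162 149  32  31 781] [177.40717029 163.7503201 ] [648.9 107.6   8. ]
blue [159 221  30  31 739] [173.41001353 235.78078484] [455.7 107.3   8. ]
```

View pics/t_left.png

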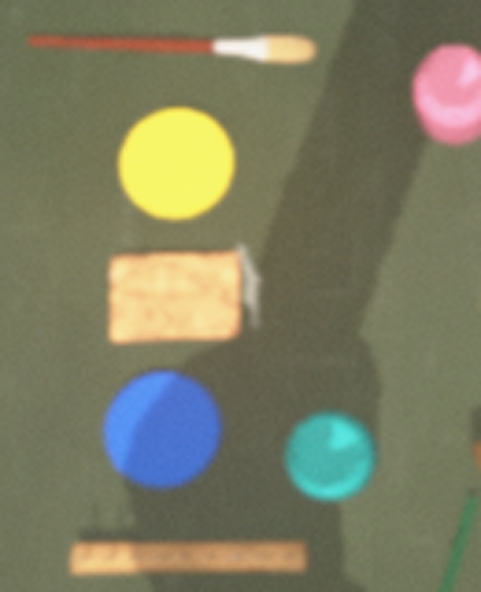

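View pics/t_right.png

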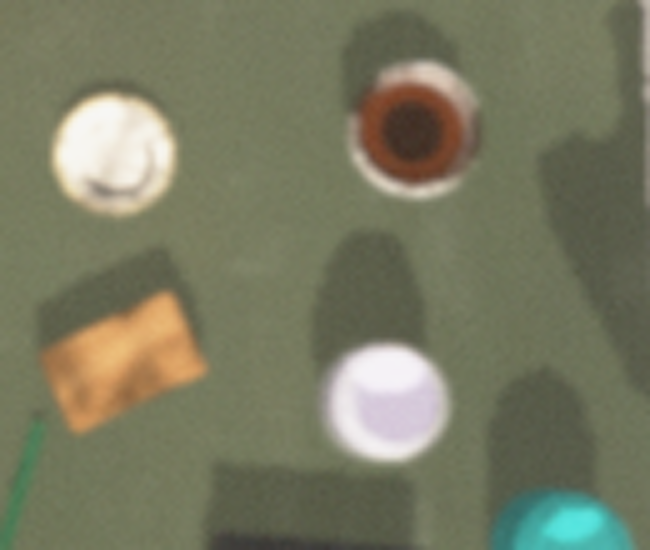

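The crops put the mat at about (175,298), roughly square to the row. The block's long side is turned about 26°, and a pencil lies close to its left end. I'll go over the jar first and look with the wrist camera.

```bash
python3 -m pendant '[[[0.8,0.8,0],[0,0,-0.48],1],[[0.8,0.8,0],[0,0,-0.48],1],[[0.8,0.8,0],[0,0,-0.48],1],[[0.8,0.8,0],[0,0,-0.48],1],[[0.8,0.8,0],[0,0,-0.48],1],[[0.8,0.8,0],[0,0,-0.48],1],[[0.8,0.8,0],[0,0,-0.48],1],[[0.8,0.8,0],[0,0,-0.48],1],[[0,0,0],[0,0,0],1],[[0,0,0],[0,0,0],1]]'
python3 - <<'E'
from h import *
P=bot.camera_params("wrist"); im=bot.capture("wrist"); cv2.imwrite("pics/w1.png",cv2.resize(im,(800,600),interpolation=cv2.INTER_CUBIC))
np.save("w1.npy",P,allow_pickle=True)
print(bot.get_obs()['tool_pos'],bot.get_obs()['tcp_rot'])
# crop-left corners/points -> world
for n,u,v,z in [("m1",112,257,8),("m2",110,341,8),("m3",240,252,8),("m4",238,341,8),("brL",28,42,5),("brR",316,50,5),("rkL",71,557,12),("rkR",306,557,12)]:
    print(n,ray("top",130+u/3.7-.4,120+v/3.7-.4,z))
for n,u,v in [("b",40,355),("b",170,290),("b",208,370),("b",80,432)]: print(n,ray("top",250+u/5-.4,170+v/5-.4,30))
print("pencil",ray("top",250+38/5,170+415/5,6))
E
```

```text
time: 0.98
tool_pos: [425.2, -277.5, 243.4]
tcp_rot: [-3.141, 0.001, 0.002]
contact_force: [1.1, -0.6, 0.8]
grip_width: 91.5
finger_force: 0.0
[ 424.51852816 -278.43808297  243.48845106] [3.14152862e+00 7.87167544e-04 5.14787580e-04]
m1 [578.7 150.5   8. ]
m2 [517.9 148.    8. ]
m3 [583.8  58.5   8. ]
m4 [519.3  56.9   8. ]
brL [741.  224.4   5. ]
brR [738.2   9.7   5. ]
rkL [367.7 164.1  12. ]
rkR [370.2   2.4  12. ]
b [ 445.9 -111.8   30. ]
b [ 479.8 -177.6   30. ]
b [ 439.7 -196.9   30. ]
b [ 407.8 -132.5   30. ]
pencil [ 415.  -112.4    6. ]
```

View pics/w1.png

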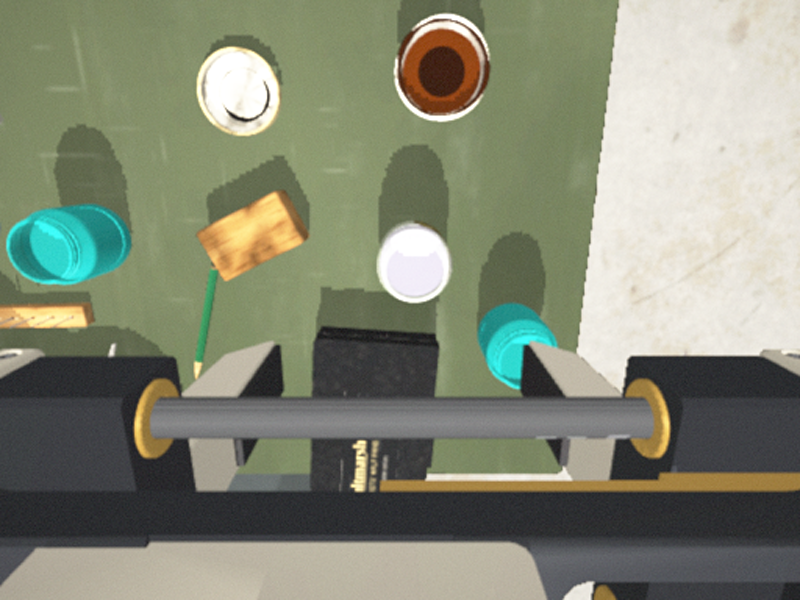

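The wrist view shows the jar top at (414,262), ramekin rim (442,68), lid (238,91), and block corners (198,237), (281,191), (308,235), (224,280).

```bash
python3 - <<'E'
from h import *
P=np.load("w1.npy",allow_pickle=True).item(); print(P)
for n,u,v,z in [("jar",414,262,68),("ram",442,68,40),("lid",238,91,13),("b",198,237,30),("b",281,191,30),("b",308,235,30),("b",224,280,30),("turq",50,248,68)]:
    print(n,ray("",(u+.5)/1.5625-.5,(v+.5)/1.5625-.5,z,P))
E
```

```text
{'fovy': 67.45246088329648, 'cx': 256.8128721751188, 'cy': 188.00165560411597, 'camera_from_world': array([[ 3.92706102e-04, -9.99999906e-01,  1.85687791e-04,
        -2.78202657e+02],
       [-9.60363845e-01, -3.25380429e-04,  2.78749312e-01,
         3.73122016e+02],
       [-2.78749225e-01, -2.87794397e-04, -9.60363882e-01,
         5.08529280e+02],
       [ 0.00000000e+00,  0.00000000e+00,  0.00000000e+00,
         1.00000000e+00]])}
jar [ 432.3 -287.    68. ]
ram [ 564.1 -306.1   40. ]
lid [ 553.2 -153.6   13. ]
b [ 444.3 -116.8   30. ]
b [ 479.9 -185.2   30. ]
b [ 445.9 -204.    30. ]
b [ 409.2 -133.5   30. ]
turq [442.4 -27.7  68. ]
```

```bash
python3 -m pendant '[[[0.02,-0.05,-0.95],[0,0,0],1],[[0.02,-0.05,-0.95],[0,0,0],1],[[0.02,-0.05,-0.95],[0,0,0],1],[[0.02,-0.05,-0.95],[0,0,0],1],[[0.02,-0.05,-0.95],[0,0,0],1],[[0,0,0],[0,0,0],1],[[0,0,0],[0,0,0],1],[[0,0,0],[0,0,0],1],[[0,0,0],[0,0,0],1],[[0,0,0],[0,0,0],1]]'
python3 - <<'E'
from h import *
P=bot.camera_params("wrist"); im=bot.capture("wrist"); cv2.imwrite("pics/w2.png",cv2.resize(im,(800,600),interpolation=cv2.INTER_CUBIC))
np.save("w2.npy",P,allow_pickle=True)
E
```

```text
time: 1.87
tool_pos: [428.1, -287.0, 103.0]
tcp_rot: [3.139, -0.002, -0.002]
contact_force: [0.2, -0.4, 0.1]
grip_width: 91.6
finger_force: 0.0
```

View pics/w2.png

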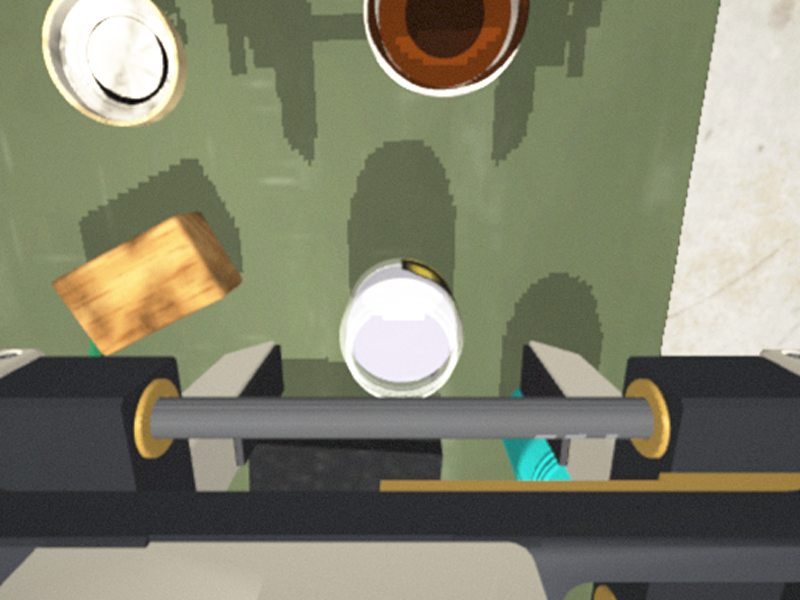

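The jar sits midway between the fingers at column 401, with its rim spanning columns 341–462 and its near edge at about row 398.

```bash
python3 - <<'E'
from h import *
P=np.load("w2.npy",allow_pickle=True).item()
a=np.linspace(0,6.28,90)
for x in (420,424,428,432):
  for z in (0,68):
    q=np.array([proj("",[x+29*np.cos(t),-286.5+29*np.sin(t),z],P) for t in a])*1.5625
    print(x,z,q.min(0).round(),q.max(0).round())
E
```

```text
420 0 [348. 265.] [450. 361.]
420 68 [331. 301.] [466. 426.]
424 0 [348. 258.] [450. 355.]
424 68 [330. 292.] [467. 418.]
428 0 [348. 251.] [450. 349.]
428 68 [330. 282.] [467. 410.]
432 0 [348. 244.] [450. 342.]
432 68 [329. 272.] [467. 401.]
```

```bash
python3 -m pendant '[[[-0.03,0,-0.7],[0,0,0],1],[[0,0,-0.7],[0,0,0],1],[[0,0,-0.7],[0,0,0],1],[[0,0,0],[0,0,0],1],[[0,0,0],[0,0,0],-1],[[0,0,0],[0,0,0],-1],[[0,0,0],[0,0,0],-1],[[0,0,0],[0,0,0],-1],[[0,0,0],[0,0,0],-1],[[0,0,0],[0,0,0],-1]]'
python3 -m pendant '[[[0,0,0],[0,0,0],-1],[[0,0,0],[0,0,0],-1],[[0,0,0],[0,0,0],-1],[[0,0,0.5],[0,0,0],-1],[[0,0,0.9],[0,0,0],-1],[[0,0,0.9],[0,0,0],-1],[[0,0,0.9],[0,0,0],-1],[[0,0,0.9],[0,0,0],-1],[[0,0,0],[0,0,0],-1],[[0,0,0],[0,0,0],-1]]'
```

```text
time: 2.75
tool_pos: [426.9, -286.5, 38.9]
tcp_rot: [3.141, -0.001, -0.002]
contact_force: [-0.9, 0.5, 5.8]
grip_width: 57.2
finger_force: 30.1
time: 3.58
tool_pos: [427.0, -286.5, 162.2]
tcp_rot: [3.14, -0.002, -0.002]
contact_force: [-0.3, -0.5, -2.4]
grip_width: 57.0
finger_force: 30.0
```

```bash
python3 -m pendant '[[[0.29,0.93,0],[0,0,0],-1],[[0.29,0.93,0],[0,0,0],-1],[[0.29,0.93,0],[0,0,0],-1],[[0.29,0.93,0],[0,0,0],-1],[[0.29,0.93,0],[0,0,0],-1],[[0.29,0.93,0],[0,0,0],-1],[[0.29,0.93,0],[0,0,0],-1],[[0.29,0.93,0],[0,0,0],-1],[[0.29,0.93,0],[0,0,0],-1],[[0.29,0.93,0],[0,0,0],-1]]'
python3 -m pendant '[[[0.29,0.93,0],[0,0,0],-1],[[0.29,0.93,0],[0,0,0],-1],[[0.29,0.93,0],[0,0,0],-1],[[0.29,0.93,0],[0,0,0],-1],[[0,0,0],[0,0,0],-1],[[0,0,0],[0,0,0],-1],[[0,0,0],[0,0,0],-1],[[0,0,0],[0,0,0],-1],[[0,0,0],[0,0,0],-1],[[0,0,0],[0,0,0],-1]]'
python3 - <<'E'
from h import *
P=bot.camera_params("wrist"); im=bot.capture("wrist"); cv2.imwrite("pics/w3.png",cv2.resize(im,(800,600),interpolation=cv2.INTER_CUBIC))
np.save("w3.npy",P,allow_pickle=True)
E
```

```text
time: 4.42
tool_pos: [512.7, -5.6, 159.2]
tcp_rot: [-3.141, 0.004, -0.002]
contact_force: [0.2, -0.6, -1.2]
grip_width: 57.3
finger_force: 30.0
time: 5.25
tool_pos: [548.3, 103.4, 161.2]
tcp_rot: [3.141, 0.0, -0.004]
contact_force: [-0.5, -0.1, -0.8]
grip_width: 57.2
finger_force: 30.0
```

View pics/w3.png

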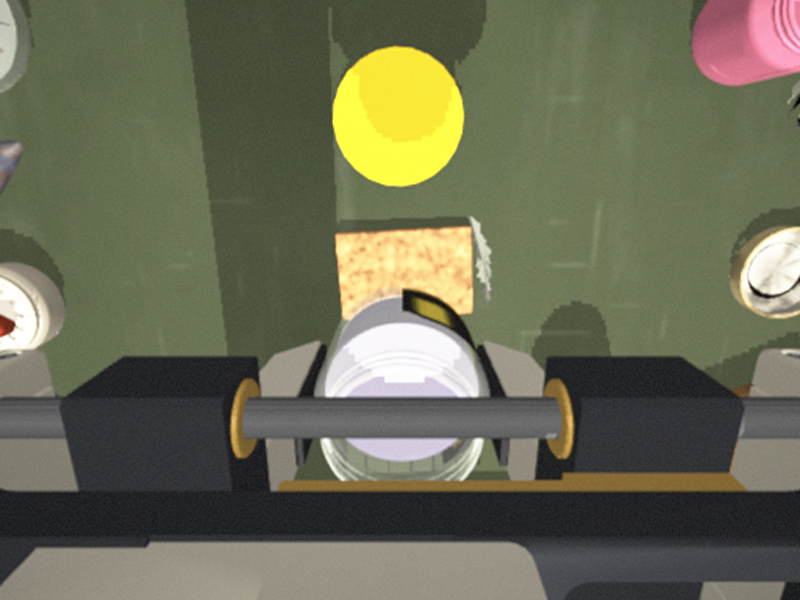

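Yellow coaster spans x 332–464 and y 46–187. Mat corners are (336,234), (471,227), (473,313), (342,318).

```bash
python3 - <<'E'
from h import *
P=np.load("w3.npy",allow_pickle=True).item()
im=cv2.imread("pics/w3.png"); m=cv2.inRange(cv2.cvtColor(im,cv2.COLOR_BGR2HSV),(22,140,120),(35,255,255)); m[200:]=0
c=max(cv2.findContours(m,0,1)[0],key=cv2.contourArea)[:,0]
w=np.array([ray("",(u+.5)/1.5625-.5,(v+.5)/1.5625-.5,8,P)[:2] for u,v in c])
(cc,r)=cv2.minEnclosingCircle(w.astype(np.float32)); print("yel",cc,r,w.min(0),w.max(0))
M=np.array([ray("",(u+.5)/1.5625-.5,(v+.5)/1.5625-.5,8,P) for u,v in [(336,234),(471,227),(473,313),(342,318)]]); print(M,M.mean(0))
E
```

```text
yel (649.728759765625, 104.68058013916016) 40.46509552001953 [609.5  64.5] [690.1 145. ]
[[579.1 145.6   8. ]
 [583.2  57.2   8. ]
 [524.   53.6   8. ]
 [520.8 144.1   8. ]] [551.775 100.125   8.   ]
```

```bash
python3 -m pendant '[[[0.68,0.01,0],[0,0,0],-1],[[0.68,0.01,0],[0,0,0],-1],[[0.68,0.01,0],[0,0,0],-1],[[0.68,0.01,0],[0,0,0],-1],[[0.68,0.01,0],[0,0,0],-1],[[0,0,-0.8],[0,0,0],-1],[[0,0,-0.8],[0,0,0],-1],[[0,0,-0.8],[0,0,0],-1],[[0,0,-0.8],[0,0,0],-1],[[0,0,0],[0,0,0],-1]]'
python3 -m pendant '[[[0,0,-0.2],[0,0,0],-1],[[0,0,0],[0,0,0],-1],[[0,0,0],[0,0,0],-1],[[0,0,0],[0,0,0],-1],[[0,0,0],[0,0,0],-1],[[0,0,0],[0,0,0],-1],[[0,0,0],[0,0,0],-1],[[0,0,0],[0,0,0],-1],[[0,0,0],[0,0,0],-1],[[0,0,0],[0,0,0],-1]]'
python3 -c "
from h import *
print(np.mean([ (bot.capture('wrist'),bot.get_obs()['tool_pos'])[1] for _ in range(5)],0), bot.get_obs()['contact_force'])"
```

```text
time: 6.13
tool_pos: [647.2, 105.1, 59.9]
tcp_rot: [3.141, 0.01, -0.003]
contact_force: [-2.2, -0.3, -2.9]
grip_width: 57.2
finger_force: 30.0
time: 6.97
tool_pos: [650.4, 105.9, 59.3]
tcp_rot: [3.142, 0.0, -0.002]
contact_force: [-0.7, 0.0, -1.4]
grip_width: 57.2
finger_force: 30.0
[650.40720396 105.89430716  59.1946043 ] [-0.14375127 -0.51755671 -0.90885028]
```

```bash
python3 -m pendant '[[[-0.02,-0.03,-0.2],[0,0,0],-1],[[0,0,-0.1],[0,0,0],-1],[[0,0,-0.08],[0,0,0],-1],[[0,0,0],[0,0,0],-1],[[0,0,0],[0,0,0],-1],[[0,0,0],[0,0,0],-1],[[0,0,0],[0,0,0],-1],[[0,0,0],[0,0,0],-1],[[0,0,0],[0,0,0],-1],[[0,0,0],[0,0,0],-1]]'
```

```text
time: 8.05
tool_pos: [649.8, 105.0, 47.9]
tcp_rot: [3.141, -0.0, -0.002]
contact_force: [-0.2, 0.0, -0.9]
grip_width: 56.8
finger_force: 30.0
```

Not touching yet; about 1 mm more, then open and rise.

```bash
python3 -m pendant '[[[0,0,-0.03],[0,0,0],-1],[[0,0,-0.02],[0,0,0],-1],[[0,0,0],[0,0,0],-1],[[0,0,0],[0,0,0],-0.2],[[0,0,0],[0,0,0],0.3],[[0,0,0],[0,0,0],1],[[0,0,0],[0,0,0],1],[[0,0,0],[0,0,0],1],[[0,0,0],[0,0,0],1],[[0,0,0],[0,0,0],1]]'
python3 -m pendant '[[[0,0,0.2],[0,0,0],1],[[0,0,0.6],[0,0,0],1],[[0,0,1],[0,0,0],1],[[0,0,1],[0,0,0],1],[[0,0,1],[0,0,0],1],[[-0.5,0,0.2],[0,0,0],1],[[-0.8,0,0],[0,0,0],1],[[-0.8,0,0],[0,0,0],1],[[-0.8,0,0],[0,0,0],1],[[0,0,0],[0,0,0],1]]'
python3 - <<'E'
from h import *
P=bot.camera_params("wrist"); im=bot.capture("wrist"); cv2.imwrite("pics/w4.png",cv2.resize(im,(800,600),interpolation=cv2.INTER_CUBIC))
np.save("w4.npy",P,allow_pickle=True)
print(bot.get_obs()['tool_pos'])
a=np.linspace(0,6.28,90)
for n,z,r in(("cst",8,40),("jar",8,29),("jar",76,29),("jar",76,25.5)):
    q=np.array([proj("",[649.7+r*np.cos(t),104.7+r*np.sin(t),z],P) for t in a])*1.5625
    print(n,z,r,q.min(0).round(),q.max(0).round())
E
```

```text
time: 8.88
tool_pos: [649.8, 105.0, 46.2]
tcp_rot: [3.141, 0.0, -0.002]
contact_force: [-0.5, 0.1, -1.6]
grip_width: 88.4
finger_force: 0.0
time: 9.72
tool_pos: [558.7, 105.3, 166.8]
tcp_rot: [3.141, 0.004, -0.001]
contact_force: [-0.0, 0.2, 0.3]
grip_width: 91.7
finger_force: 0.0
[561.25553234 105.16716429 167.18003247]
cst 8 40 [337.  66.] [464. 201.]
jar 8 29 [355.  86.] [447. 183.]
jar 76 29 [341.  62.] [461. 190.]
jar 76 25.5 [348.  70.] [453. 182.]
```

View pics/w4.png

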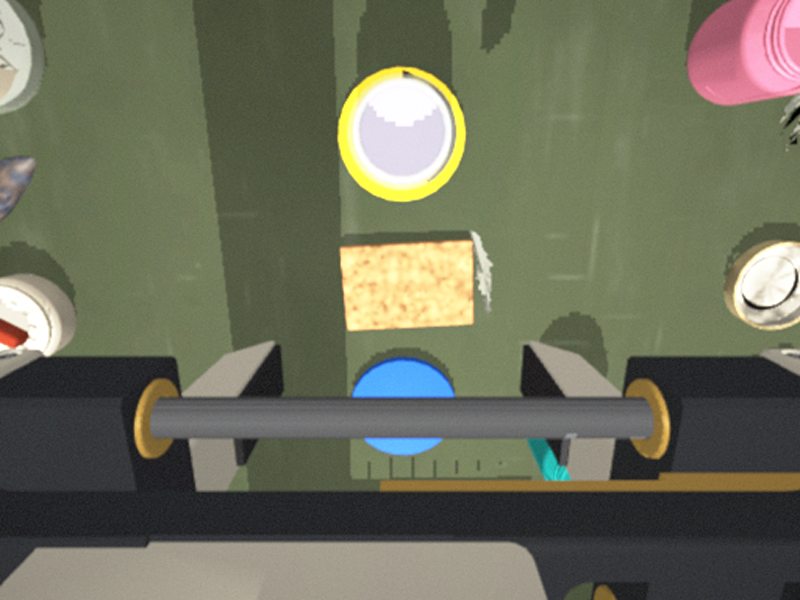

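The jar is centred: rim x 350–453 within yellow x 337–465. Blue coaster spans x 350–457, y 357–456; mat corners (341,247), (472,240), (474,324), (347,331).

```bash
python3 - <<'E'
from h import *
P=np.load("w4.npy",allow_pickle=True).item()
r=lambda u,v,z,P=P: ray("",(u+.5)/1.5625-.5,(v+.5)/1.5625-.5,z,P)
M=np.array([r(u,v,8) for u,v in [(341,247),(472,240),(474,324),(347,331)]]); print(M,M.mean(0))
print("blue T,B,L,R", r(403,357,8),r(403,456,8),r(350,404,8),r(457,404,8))
P2=np.load("w2.npy",allow_pickle=True).item()
print("ram bottom,l,r",r(446,96,40,P2),r(364,20,40,P2),r(530,20,40,P2), "lid L,R,c",r(43,60,13,P2),r(186,70,13,P2))
P1=np.load("w1.npy",allow_pickle=True).item()
print("ram T,B,L,R",r(442,13,40,P1),r(442,122,40,P1),r(395,68,40,P1),r(490,68,40,P1))
E
```

```text
[[579.3 145.4   8. ]
 [583.8  57.3   8. ]
 [523.9  53.4   8. ]
 [518.9 143.6   8. ]] [551.475  99.925   8.   ]
blue T,B,L,R [498.7 103.8   8. ] [415.1 104.    8. ] [460.6 143.5   8. ] [460.3  63.5   8. ]
ram bottom,l,r [ 530.5 -306.8   40. ] [ 558.8 -273.2   40. ] [ 558.6 -340.    40. ] lid L,R,c [ 550.2 -121.7   13. ] [ 545.8 -187.5   13. ]
ram T,B,L,R [ 597.9 -305.3   40. ] [ 528.9 -307.    40. ] [ 564.1 -273.4   40. ] [ 564.2 -339.6   40. ]
```

```bash
python3 -m pendant '[[[0,-0.98,0],[0,0,0],1],[[0,-0.98,0],[0,0,0],1],[[0,-0.98,0],[0,0,0],1],[[0,-0.98,0],[0,0,0],1],[[0,-0.98,0],[0,0,0],1],[[0,-0.98,0],[0,0,0],1],[[0,-0.98,0],[0,0,0],1],[[0,-0.98,0],[0,0,0],1],[[0,-0.98,0],[0,0,0],1],[[0,-0.98,0],[0,0,0],1]]'
python3 -m pendant '[[[0.02,-0.98,0],[0,0,0],1],[[0.02,-0.98,0],[0,0,0],1],[[0.02,-0.98,0],[0,0,0],1],[[0.02,-0.98,0],[0,0,0],1],[[0,0,-0.5],[0,0,0],1],[[0,0,-1],[0,0,0],1],[[0,0,-1],[0,0,0],1],[[0,0,0],[0,0,0],1],[[0,0,0],[0,0,0],1],[[0,0,0],[0,0,0],1]]'
python3 - <<'E'
from h import *
P=bot.camera_params("wrist"); im=bot.capture("wrist"); cv2.imwrite("pics/w5.png",cv2.resize(im,(800,600),interpolation=cv2.INTER_CUBIC))
np.save("w5.npy",P,allow_pickle=True)
print(bot.get_obs()['tool_pos'])
a=np.linspace(0,6.28,90)
q=np.array([proj("",[564+33.5*np.cos(t),-306.5+33.5*np.sin(t),40],P) for t in a])*1.5625
print(q.min(0).round(),q.max(0).round())
E
```

```text
time: 10.6
tool_pos: [563.8, -191.2, 166.8]
tcp_rot: [3.141, -0.001, -0.002]
contact_force: [0.6, -0.2, 1.0]
grip_width: 91.9
finger_force: 0.0
time: 11.43
tool_pos: [566.5, -307.4, 93.0]
tcp_rot: [3.14, -0.002, -0.002]
contact_force: [0.5, 0.0, 0.4]
grip_width: 91.8
finger_force: 0.0
[ 566.66884903 -307.50129992   93.59598563]
[325. 267.] [470. 403.]
```

View pics/w5.png

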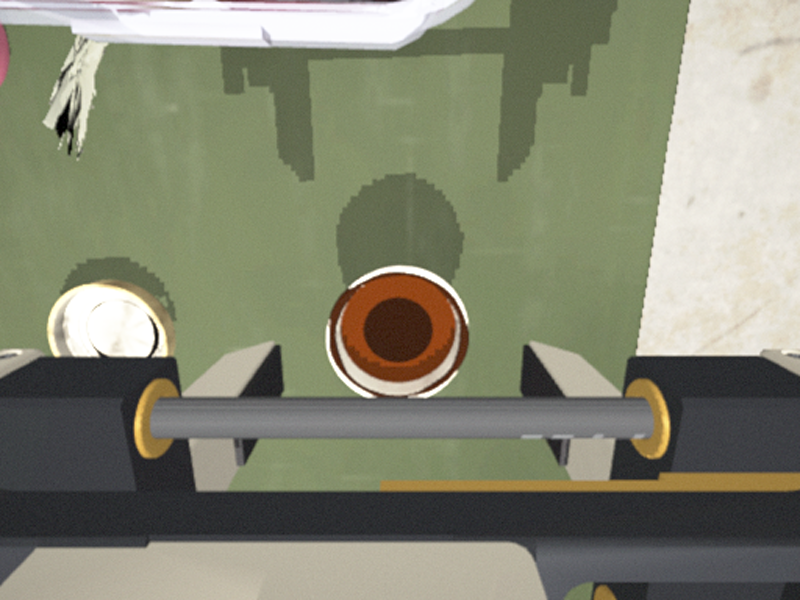

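The ramekin's rim spans 326–469 by 265–400, so it is at x≈565 and centred in y. Now gripping it.

```bash
python3 -m pendant '[[[-0.05,0,-0.7],[0,0,0],1],[[0,0,-0.7],[0,0,0],1],[[0,0,-0.7],[0,0,0],1],[[0,0,0],[0,0,0],1],[[0,0,0],[0,0,0],-1],[[0,0,0],[0,0,0],-1],[[0,0,0],[0,0,0],-1],[[0,0,0],[0,0,0],-1],[[0,0,0],[0,0,0],-1],[[0,0,0],[0,0,0],-1]]'
python3 -m pendant '[[[0,0,0],[0,0,0],-1],[[0,0,0],[0,0,0],-1],[[0,0,0.4],[0,0,0],-1],[[0,0,0.9],[0,0,0],-1],[[0,0,0.9],[0,0,0],-1],[[0,0,0.9],[0,0,0],-1],[[0,0,0.9],[0,0,0],-1],[[0,0,0],[0,0,0],-1],[[0,0,0],[0,0,0],-1],[[0,0,0],[0,0,0],-1]]'
```

```text
time: 12.32
tool_pos: [564.4, -306.9, 29.9]
tcp_rot: [3.14, -0.002, -0.002]
contact_force: [-0.4, 0.3, 6.3]
grip_width: 64.6
finger_force: 30.0
time: 13.15
tool_pos: [563.2, -306.3, 148.0]
tcp_rot: [-3.141, 0.001, -0.002]
contact_force: [0.2, 0.0, -3.0]
grip_width: 64.7
finger_force: 30.0
```

```bash
python3 -m pendant '[[[-0.44,0.98,0],[0,0,0],-1],[[-0.44,0.98,0],[0,0,0],-1],[[-0.44,0.98,0],[0,0,0],-1],[[-0.44,0.98,0],[0,0,0],-1],[[-0.44,0.98,0],[0,0,0],-1],[[-0.44,0.98,0],[0,0,0],-1],[[-0.44,0.98,0],[0,0,0],-1],[[-0.44,0.98,0],[0,0,0],-1],[[-0.44,0.98,0],[0,0,0],-1],[[-0.44,0.98,0],[0,0,0],-1]]'
python3 -m pendant '[[[-0.44,0.98,0],[0,0,0],-1],[[-0.44,0.98,0],[0,0,0],-1],[[-0.44,0.98,0],[0,0,0],-1],[[-0.44,0.98,0],[0,0,0],-1],[[0,0,0],[0,0,0],-1],[[0,0,0],[0,0,0],-1],[[0,0,0],[0,0,0],-1],[[0,0,0],[0,0,0],-1],[[0,0,0],[0,0,0],-1],[[0,0,0],[0,0,0],-1]]'
python3 - <<'E'
from h import *
P=bot.camera_params("wrist"); im=bot.capture("wrist"); im=cv2.resize(im,(800,600),interpolation=cv2.INTER_CUBIC);cv2.imwrite("pics/w6.png",im)
np.save("w6.npy",P,allow_pickle=True)
m=cv2.inRange(cv2.cvtColor(im,cv2.COLOR_BGR2HSV),(103,120,60),(125,255,255))
c=max(cv2.findContours(m,0,1)[0],key=cv2.contourArea)[:,0]
w=np.array([ray("",(u+.5)/1.5625-.5,(v+.5)/1.5625-.5,8,P)[:2] for u,v in c])
(cc,r)=cv2.minEnclosingCircle(w.astype(np.float32)); print("blue",cc,r,w.min(0),w.max(0),bot.get_obs()['tool_pos'])
E
```

```text
time: 13.98
tool_pos: [429.8, -11.2, 147.1]
tcp_rot: [-3.141, 0.003, -0.002]
contact_force: [0.9, 0.1, -0.3]
grip_width: 64.3
finger_force: 30.0
time: 14.82
tool_pos: [379.3, 104.2, 148.2]
tcp_rot: [3.141, 0.0, -0.004]
contact_force: [0.1, -0.1, -1.7]
grip_width: 64.7
finger_force: 30.0
blue (470.70001220703125, 104.05000305175781) 36.669734954833984 [464.8  67.4] [496.  140.7] [379.2079638  104.29402071 148.212918  ]
```

View pics/w6.png

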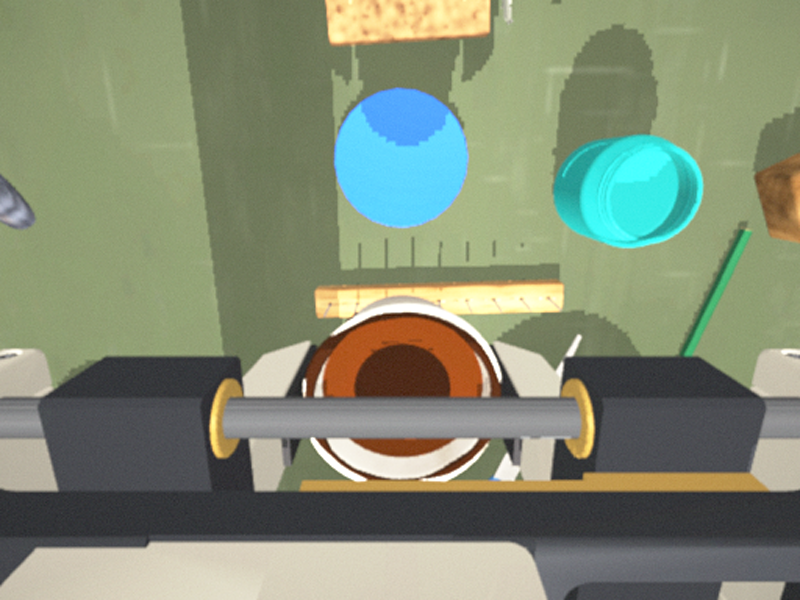

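Blue coaster spans x 334–468, y 88–228; the rake is at row 300, and the turquoise jar at (630,190) is clear.

```bash
python3 - <<'E'
from h import *
P=np.load("w6.npy",allow_pickle=True).item()
a=np.linspace(0,6.28,120)
for x in (451,454,457):
  q=np.array([proj("",[x+40*np.cos(t),104+40*np.sin(t),8],P) for t in a])*1.5625
  print(x,q.min(0).round(1),q.max(0).round(1))
E
```

```text
451 [333.5  97.1] [466.3 235. ]
454 [333.2  91.4] [466.5 230.2]
457 [333.   85.8] [466.7 225.4]
```

```bash
python3 -m pendant '[[[0.63,-0.02,0],[0,0,0],-1],[[0.63,0,0],[0,0,0],-1],[[0.63,0,0],[0,0,0],-1],[[0.63,0,0],[0,0,0],-1],[[0,0,-0.7],[0,0,0],-1],[[0,0,-0.7],[0,0,0],-1],[[0,0,-0.7],[0,0,0],-1],[[0,0,-0.7],[0,0,0],-1],[[0,0,-0.5],[0,0,0],-1],[[0,0,0],[0,0,0],-1]]'
python3 -m pendant '[[[0,0,0],[0,0,0],-1],[[0,0,0],[0,0,0],-1],[[0,0,0],[0,0,0],-1],[[0,0,0],[0,0,0],-1],[[0,0,0],[0,0,0],-1],[[0,0,0],[0,0,0],-1],[[0,0,0],[0,0,0],-1],[[0,0,0],[0,0,0],-1],[[0,0,0],[0,0,0],-1],[[0,0,0],[0,0,0],-1]]'
```

```text
time: 15.7
tool_pos: [452.8, 103.7, 46.7]
tcp_rot: [3.141, 0.006, -0.003]
contact_force: [-0.1, 0.2, -1.5]
grip_width: 64.4
finger_force: 30.0
time: 16.53
tool_pos: [454.5, 104.4, 49.3]
tcp_rot: [3.141, 0.0, -0.002]
contact_force: [-0.4, -0.2, -1.0]
grip_width: 64.4
finger_force: 30.0
```

```bash
python3 -m pendant '[[[0.02,-0.03,-0.2],[0,0,0],-1],[[0,0,-0.1],[0,0,0],-1],[[0,0,-0.06],[0,0,0],-1],[[0,0,0],[0,0,0],-1],[[0,0,0],[0,0,0],-1],[[0,0,0],[0,0,0],-1],[[0,0,0],[0,0,0],-1],[[0,0,0],[0,0,0],-1],[[0,0,0],[0,0,0],-1],[[0,0,0],[0,0,0],-1]]'
```

```text
time: 17.37
tool_pos: [455.2, 103.5, 38.6]
tcp_rot: [3.142, -0.0, -0.002]
contact_force: [-0.2, 0.1, -1.2]
grip_width: 64.5
finger_force: 30.0
```

```bash
python3 -m pendant '[[[0,0,-0.03],[0,0,0],-1],[[0,0,-0.02],[0,0,0],-1],[[0,0,0],[0,0,0],-1],[[0,0,0],[0,0,0],0.4],[[0,0,0],[0,0,0],0.6],[[0,0,0],[0,0,0],1],[[0,0,0],[0,0,0],1],[[0,0,0],[0,0,0],1],[[0,0,0],[0,0,0],1],[[0,0,0.2],[0,0,0],1]]'
python3 -m pendant '[[[0,0,0.6],[0,0,0],1],[[0,0,1],[0,0,0],1],[[0,0,1],[0,0,0],1],[[0,0,1],[0,0,0],1],[[-0.5,0,0],[0,0,0],1],[[-0.8,0,0],[0,0,0],1],[[-0.8,0,0],[0,0,0],1],[[0,0,0],[0,0,0],1],[[0,0,0],[0,0,0],1],[[0,0,0],[0,0,0],1]]'
python3 - <<'E'
from h import *
P=bot.camera_params("wrist"); im=bot.capture("wrist"); cv2.imwrite("pics/w7.png",cv2.resize(im,(800,600),interpolation=cv2.INTER_CUBIC))
np.save("w7.npy",P,allow_pickle=True); print(bot.get_obs()['tool_pos'])
a=np.linspace(0,6.28,90)
for z,r in((8,40),(48,33.5)):
    q=np.array([proj("",[455.5+r*np.cos(t),103.6+r*np.sin(t),z],P) for t in a])*1.5625
    print(z,r,q.min(0).round(),q.max(0).round())
P2=np.load("w2.npy",allow_pickle=True).item()
B=np.array([ray("",(u+.5)/1.5625-.5,(v+.5)/1.5625-.5,30,P2)[:2] for u,v in [(54,285),(187,212),(241,283),(106,356)]])
print(B,B.mean(0),(B[1]-B[0]+B[2]-B[3])/2,(B[1]-B[2]+B[0]-B[3])/2)
E
```

```text
time: 18.2
tool_pos: [454.4, 103.4, 42.3]
tcp_rot: [3.141, 0.002, -0.002]
contact_force: [-0.9, 0.8, 0.5]
grip_width: 91.3
finger_force: 0.0
time: 19.03
tool_pos: [393.0, 103.5, 151.6]
tcp_rot: [3.142, -0.002, -0.002]
contact_force: [-0.4, 0.3, 0.3]
grip_width: 92.0
finger_force: 0.0
[393.18132343 103.49666795 151.41361802]
8 40 [335. 115.] [465. 249.]
48 33.5 [336. 121.] [463. 251.]
[[ 446.6 -116.9]
 [ 481.8 -187. ]
 [ 447.2 -208.9]
 [ 408.7 -135.4]] [ 446.075 -162.05 ] [ 36.85 -71.8 ] [36.25 20.2 ]
```

View pics/w7.png

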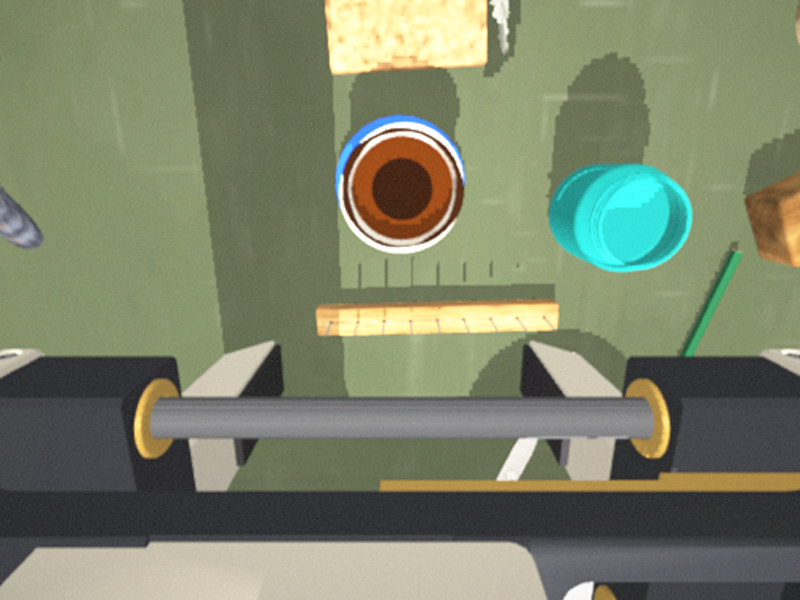

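Ramekin is centred (rim x 337–465, y 123–253, matching the prediction within about 1 mm). Next is the block at about (445.5,-161), yaw 0.475.

```bash
python3 -m pendant '[[[0.1,-0.49,0],[0,0,0.95],1],[[0.1,-0.49,0],[0,0,0.95],1],[[0.1,-0.49,0],[0,0,0.95],1],[[0.1,-0.49,0],[0,0,0.95],1],[[0.1,-0.49,0],[0,0,0.95],1],[[0.1,-0.49,0],[0,0,0.95],1],[[0.1,-0.49,0],[0,0,0.95],1],[[0.1,-0.49,0],[0,0,0.95],1],[[0.1,-0.49,0],[0,0,0.95],1],[[0.1,-0.49,0],[0,0,0.95],1]]'
python3 -m pendant '[[[0.1,-0.49,0],[0,0,0.95],1],[[0.1,-0.49,0],[0,0,0.95],1],[[0.1,-0.49,0],[0,0,0.95],1],[[0.1,-0.49,0],[0,0,0.95],1],[[0.1,-0.49,0],[0,0,0.95],1],[[0.1,-0.49,0],[0,0,0.95],1],[[0.1,-0.49,0],[0,0,0.95],1],[[0.1,-0.49,0],[0,0,0.95],1],[[0,0,0],[0,0,0],1],[[0,0,0],[0,0,0],1]]'
python3 - <<'E'
from h import *
P=bot.camera_params("wrist"); im=bot.capture("wrist"); cv2.imwrite("pics/w8.png",cv2.resize(im,(800,600),interpolation=cv2.INTER_CUBIC))
np.save("w8.npy",P,allow_pickle=True); print(bot.get_obs()['tool_pos'],bot.get_obs()['tcp_rot'])
E
```

```text
time: 19.92
tool_pos: [423.1, -44.7, 150.9]
tcp_rot: [3.141, 0.0, 1.143]
contact_force: [0.2, 0.8, -0.8]
grip_width: 92.0
finger_force: 0.0
time: 20.75
tool_pos: [446.5, -161.8, 150.7]
tcp_rot: [3.142, -0.0, 2.046]
contact_force: [-0.2, 0.3, 0.2]
grip_width: 91.5
finger_force: 0.0
[ 446.2322995  -161.09216499  150.69667875] [-3.14143865e+00 -7.90771946e-04  2.04622741e+00]
```

View pics/w8.png

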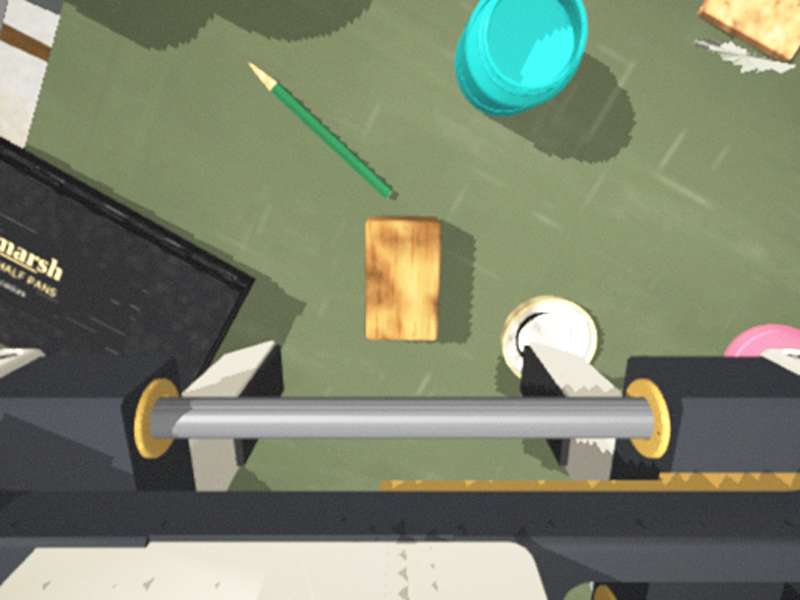

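Block corners are (366,219), (440,219), (438,340), (366,339): aligned with the jaws and centred on column 402. The lid (549,338) is close to the right finger, so I'll open the jaws only partway.

```bash
python3 - <<'E'
from h import *
P=np.load("w8.npy",allow_pickle=True).item()
B=np.array([ray("",(u+.5)/1.5625-.5,(v+.5)/1.5625-.5,30,P)[:2] for u,v in [(366,219),(440,219),(438,340),(366,339)]])
print(B,B.mean(0),np.linalg.norm(B[0]-B[3]),np.linalg.norm(B[0]-B[1]))
o=bot.get_obs()['tool_pos'][:2]; d=B.mean(0)-o; print("shift",d, "long",d@[-np.sin(.475),np.cos(.475)],"short",d@[np.cos(.475),np.sin(.475)])
L=[ray("",(u+.5)/1.5625-.5,(v+.5)/1.5625-.5,13,P)[:2] for u,v in [(549,338)]];print("lid",L)
E
```

```text
[[ 407.6 -132.3]
 [ 445.7 -112.8]
 [ 480.4 -179.4]
 [ 440.1 -199.3]] [ 443.45 -155.95] 74.46643539206103 42.80023364422206
shift [-2.7822995   5.14216499] long 5.845342433652622 short -0.12256894670155098
lid [array([ 549.8, -150. ])]
```

```bash
python3 -m pendant '[[[-0.09,0.08,-0.82],[0,0,0],0.4],[[0,0,-0.82],[0,0,0],0.4],[[0,0,-0.82],[0,0,0],0.4],[[0,0,0],[0,0,0],0.4],[[0,0,0],[0,0,0],0.4],[[0,0,-0.82],[0,0,0],0.4],[[0,0,-0.82],[0,0,0],0.4],[[0,0,0],[0,0,0],0.4],[[0,0,0],[0,0,0],-1],[[0,0,0],[0,0,0],-1]]'
python3 -m pendant '[[[0,0,0],[0,0,0],-1],[[0,0,0],[0,0,0],-1],[[0,0,0],[0,0,0],-1],[[0,0,0],[0,0,0],-1],[[0,0,0],[0,0,0],-1],[[0,0,0],[0,0,0],-1],[[0,0,0],[0,0,0],-1],[[0,0,0],[0,0,0],-1],[[0,0,0],[0,0,0],-1],[[0,0,0],[0,0,0],-1]]'
```

```text
time: 21.63
tool_pos: [444.5, -159.1, 29.8]
tcp_rot: [3.14, 0.002, 2.05]
contact_force: [-0.0, -0.7, 0.9]
grip_width: 54.9
finger_force: 0.0
time: 22.47
tool_pos: [444.5, -159.2, 29.7]
tcp_rot: [3.139, 0.003, 2.05]
contact_force: [-0.6, 1.1, 8.3]
grip_width: 44.8
finger_force: 29.9
```

```bash
python3 -m pendant '[[[0,0,0.4],[0,0,0],-1],[[0,0,0.9],[0,0,0],-1],[[0,0,0.9],[0,0,0],-1],[[0,0,0.9],[0,0,0],-1],[[0,0,0.9],[0,0,0],-1],[[0.5,0.83,0],[0,0,-0.52],-1],[[0.5,0.83,0],[0,0,-0.52],-1],[[0.5,0.83,0],[0,0,-0.52],-1],[[0.5,0.83,0],[0,0,-0.52],-1],[[0.5,0.83,0],[0,0,-0.52],-1]]'
python3 -m pendant '[[[0.5,0.83,0],[0,0,-0.52],-1],[[0.5,0.83,0],[0,0,-0.52],-1],[[0,0,0],[0,0,0],-1],[[0,0,0],[0,0,0],-1],[[0,0,0],[0,0,0],-1],[[0,0,0],[0,0,0],-1],[[0,0,0],[0,0,0],-1],[[0,0,0],[0,0,0],-1],[[0,0,0],[0,0,0],-1],[[0,0,0],[0,0,0],-1]]'
python3 - <<'E'
from h import *
P=bot.camera_params("wrist"); im=bot.capture("wrist"); cv2.imwrite("pics/w9.png",cv2.resize(im,(800,600),interpolation=cv2.INTER_CUBIC))
np.save("w9.npy",P,allow_pickle=True); print(bot.get_obs()['tool_pos'],bot.get_obs()['tcp_rot'])
E
```

```text
time: 23.3
tool_pos: [518.9, -33.0, 148.9]
tcp_rot: [3.141, 0.0, 1.735]
contact_force: [1.0, -0.5, -2.3]
grip_width: 44.9
finger_force: 29.9
time: 24.13
tool_pos: [548.3, 15.1, 148.1]
tcp_rot: [3.141, 0.0, 1.613]
contact_force: [-0.3, 0.9, -0.8]
grip_width: 45.0
finger_force: 29.9
[548.37326619  15.23001142 148.09203208] [3.14147022e+00 6.52921561e-05 1.61274872e+00]
```

View pics/w9.png

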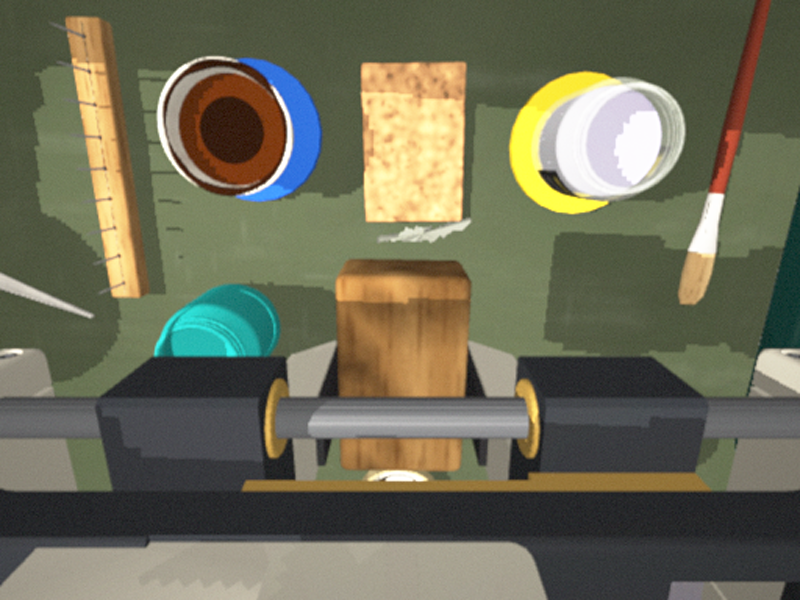

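Mat corners: (361,63), (466,63), (463,221), (364,221). Held block's top face: (337,300), (470,300), (460,470), (343,470).

```bash
python3 - <<'E'
from h import *
P=np.load("w9.npy",allow_pickle=True).item()
r=lambda L,z: np.array([ray("",(u+.5)/1.5625-.5,(v+.5)/1.5625-.5,z,P)[:2] for u,v in L])
M=r([(361,63),(466,63),(463,221),(364,221)],8); B=r([(337,300),(470,300),(460,470),(343,470)],148.4); F=r([(340,264),(467,264)],118.4)
print(M,M.mean(0),"\n",B,B.mean(0),"\n",F)
E
```

```text
[[519.8 143.4]
 [579.3 145.8]
 [584.6  56.8]
 [523.   54.4]] [551.675 100.1  ] 
 [[525.6  45.8]
 [569.1  47.6]
 [570.8 -17.8]
 [527.8 -19.5]] [548.325  14.025] 
 [[522.6  51.2]
 [571.9  53.2]]
```

```bash
python3 -m pendant '[[[0.03,0.71,0],[0,0,0],-1],[[0.03,0.71,0],[0,0,0],-1],[[0.03,0.71,0],[0,0,0],-1],[[0.02,0.71,0],[0,0,0],-1],[[0,0,-0.7],[0,0,0],-1],[[0,0,-0.7],[0,0,0],-1],[[0,0,-0.7],[0,0,0],-1],[[0,0,-0.7],[0,0,0],-1],[[0,0,-0.4],[0,0,0],-1],[[0,0,0],[0,0,0],-1]]'
python3 -m pendant '[[[0,0,0],[0,0,0],-1],[[0,0,0],[0,0,0],-1],[[0,0,0],[0,0,0],-1],[[0,0,0],[0,0,0],-1],[[0,0,0],[0,0,0],-1],[[0,0,0],[0,0,0],-1],[[0,0,0],[0,0,0],-1],[[0,0,0],[0,0,0],-1],[[0,0,0],[0,0,0],-1],[[0,0,0],[0,0,0],-1]]'
```

```text
time: 25.02
tool_pos: [549.9, 100.6, 49.3]
tcp_rot: [-3.136, 0.0, 1.613]
contact_force: [0.1, -0.4, -1.2]
grip_width: 44.6
finger_force: 29.9
time: 25.85
tool_pos: [551.7, 100.8, 52.0]
tcp_rot: [3.142, 0.0, 1.613]
contact_force: [0.3, 0.6, -0.4]
grip_width: 44.7
finger_force: 29.9
```

```bash
python3 -m pendant '[[[0,0,-0.2],[0,0,0],-1],[[0,0,-0.15],[0,0,0],-1],[[0,0,-0.1],[0,0,0],-1],[[0,0,0],[0,0,0],-1],[[0,0,0],[0,0,0],-1],[[0,0,0],[0,0,0],-1],[[0,0,0],[0,0,0],-1],[[0,0,0],[0,0,0],-1],[[0,0,0],[0,0,0],-1],[[0,0,0],[0,0,0],-1]]'
```

```text
time: 26.68
tool_pos: [551.7, 100.8, 38.6]
tcp_rot: [3.141, 0.0, 1.613]
contact_force: [0.1, 0.2, -0.0]
grip_width: 44.8
finger_force: 29.9
```

```bash
python3 -m pendant '[[[0,0,-0.03],[0,0,0],-1],[[0,0,-0.02],[0,0,0],-1],[[0,0,0],[0,0,0],-1],[[0,0,0],[0,0,0],0.1],[[0,0,0],[0,0,0],0.2],[[0,0,0],[0,0,0],0.25],[[0,0,0],[0,0,0],0.25],[[0,0,0],[0,0,0],0.25],[[0,0,0],[0,0,0],0.25],[[0,0,0.2],[0,0,0],0.25]]'
python3 -m pendant '[[[0,0,0.5],[0,0,0],0.25],[[0,0,0.9],[0,0,0],0.25],[[0,0,1],[0,0,0],0.25],[[0,0,1],[0,0,0],0.5],[[0,-0.8,0.2],[0,0,0],1],[[0,-0.8,0],[0,0,0],1],[[0,-0.8,0],[0,0,0],1],[[0,-0.4,0],[0,0,0],1],[[0,0,0],[0,0,0],1],[[0,0,0],[0,0,0],1]]'
python3 - <<'E'
from h import *
P=bot.camera_params("wrist"); im=bot.capture("wrist"); cv2.imwrite("pics/w10.png",cv2.resize(im,(800,600),interpolation=cv2.INTER_CUBIC))
np.save("w10.npy",P,allow_pickle=True); print(bot.get_obs()['tool_pos'],bot.get_obs()['tcp_rot'])
E
```

```text
time: 27.52
tool_pos: [551.0, 100.7, 42.2]
tcp_rot: [-3.139, 0.0, 1.613]
contact_force: [-0.6, -1.4, -0.7]
grip_width: 57.6
finger_force: 0.0
time: 28.35
tool_pos: [551.7, 16.8, 151.1]
tcp_rot: [-3.142, -0.001, 1.612]
contact_force: [-0.5, -0.2, -0.2]
grip_width: 91.2
finger_force: 0.0
[551.65201007  17.4548949  150.98913039] [-3.14141080e+00 -5.99763604e-04  1.61279823e+00]
```

View pics/w10.png

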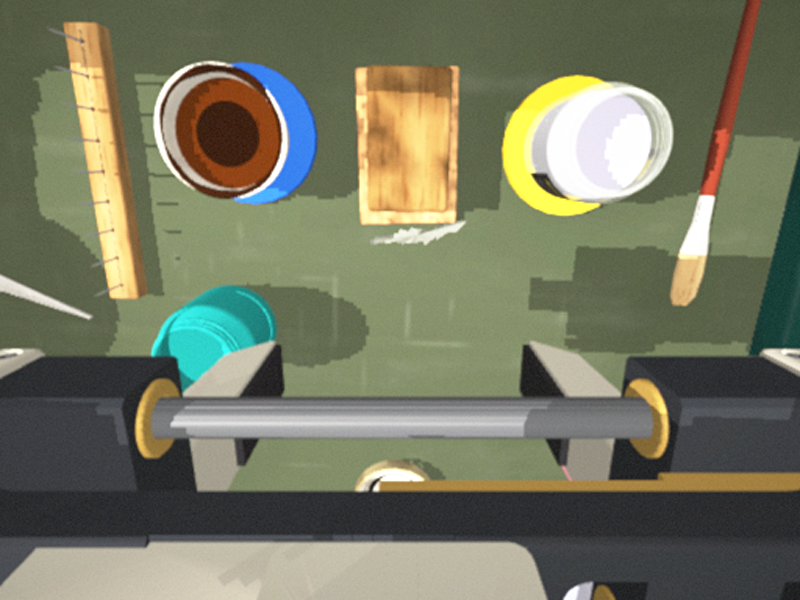

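The block lies squarely on the mat: its top spans about (368–450, 67–209), the mat (356–459, 67–224). Checking the numbers, and the lid position.

```bash
python3 - <<'E'
from h import *
P=np.load("w10.npy",allow_pickle=True).item()
r=lambda L,z,P=P: np.array([ray("",(u+.5)/1.5625-.5,(v+.5)/1.5625-.5,z,P)[:2] for u,v in L])
M=r([(356,67),(459,67),(457,223),(361,224)],8); B=r([(368,67),(450,68),(448,210),(369,208)],38)
print(M,M.mean(0),"\n",B,B.mean(0))
P2=np.load("w5.npy",allow_pickle=True).item()
print("lid w5 L,R,T",r([(47,330),(176,330),(111,280)],13,P2))
P1=np.load("w1.npy",allow_pickle=True).item()
print("lid w1 L,R,T,B",r([(197,91),(280,91),(238,46),(238,136)],13,P1))
im=bot.capture("wrist"); crop(im,200,0,200,150,4,"pics/w11.png")
E
```

```text
[[520.2 143.5]
 [579.3 145.9]
 [584.7  56.8]
 [524.3  53.8]] [552.125 100.   ] 
 [[529.3 138.2]
 [571.4 139.4]
 [575.3  67.5]
 [531.2  66.8]] [551.8   102.975]
lid w5 L,R,T [[ 558.7 -122.6]
 [ 558.4 -190. ]
 [ 585.5 -160.9]]
lid w1 L,R,T,B [[ 553.2 -122.4]
 [ 553.2 -185.5]
 [ 583.9 -156.7]
 [ 520.8 -150.3]]
```

View pics/w11.png

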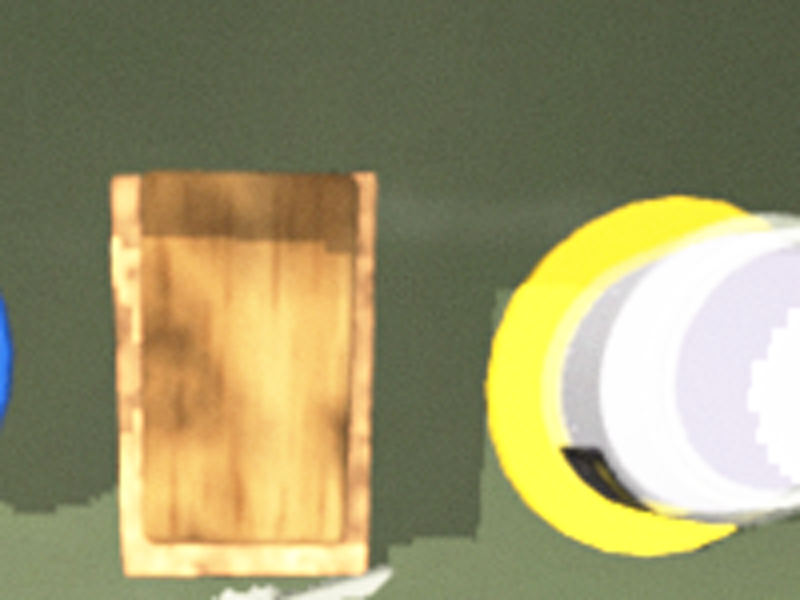

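```bash
python3 -m pendant '[[[0,-0.95,0],[0,0,0],1],[[0,-0.95,0],[0,0,0],1],[[0,-0.95,0],[0,0,0],1],[[0,-0.95,0],[0,0,0],1],[[0,-0.95,0],[0,0,0],1],[[0,-0.95,0],[0,0,0],1],[[0,-0.95,0],[0,0,0],1],[[0,-0.95,0],[0,0,0],1],[[0,-0.9,0],[0,0,0],1],[[0,0,0],[0,0,0],1]]'
python3 - <<'E'
from h import *
P=bot.camera_params("wrist"); im=bot.capture("wrist"); o=bot.get_obs()['tool_pos']; print(o)
c=proj("",[552.5,-153,13],P); print(c)
hsv=cv2.cvtColor(im,cv2.COLOR_BGR2HSV); b=im.astype(int)
m=((b[...,2]-b[...,1]>8)|(hsv[...,2]>190)).astype(np.uint8)  # brass: red > green; bright hollow
k=np.zeros_like(m); cv2.circle(k,tuple(int(v) for v in c),48,1,-1); m&=k
m=cv2.morphologyEx(m,cv2.MORPH_OPEN,np.ones((3,3),np.uint8))
q=max(cv2.findContours(m,0,1)[0],key=cv2.contourArea)[:,0]
w=np.array([ray("",u,v,13,P)[:2] for u,v in q]); cc,r=cv2.minEnclosingCircle(w.astype(np.float32)); print(cc,r,w.min(0),w.max(0))
E
```

```text
time: 29.28
tool_pos: [552.1, -241.7, 150.8]
tcp_rot: [3.141, 0.002, 1.611]
contact_force: [-0.9, 0.3, 0.3]
grip_width: 92.2
finger_force: 0.0
[ 551.95288249 -239.31346313  150.60545083]
[261.26494458  88.22046496]
(552.4343872070312, -153.0014190673828) 31.498519897460938 [ 522.  -184.2] [ 583.6 -121.7]
```

```bash
python3 -m pendant '[[[0.01,0.96,0],[0,0,0],1],[[0,0.96,0],[0,0,0],1],[[0,0.96,0],[0,0,0],1],[[0,0,-0.8],[0,0,0],1],[[0,0,-0.8],[0,0,0],1],[[0,0,-0.8],[0,0,0],1],[[0,0,-0.8],[0,0,0],1],[[0,0,-0.6],[0,0,0],1],[[0,0,0],[0,0,0],1],[[0,0,0],[0,0,0],1]]'
python3 -m pendant '[[[0,0,0],[0,0,0],1],[[0,0,0],[0,0,0],1],[[0,0,0],[0,0,0],1],[[0,0,-0.1],[0,0,0],1],[[0,0,-0.1],[0,0,0],1],[[0,0,0],[0,0,0],1],[[0,0,0],[0,0,0],1],[[0,0,0],[0,0,0],1],[[0,0,0],[0,0,0],1],[[0,0,0],[0,0,0],1]]'
```

```text
time: 30.17
tool_pos: [551.7, -150.0, 36.5]
tcp_rot: [-3.14, -0.001, 1.615]
contact_force: [0.0, 0.0, 0.8]
grip_width: 92.0
finger_force: 0.0
time: 31.0
tool_pos: [552.1, -151.9, 31.1]
tcp_rot: [3.141, 0.0, 1.613]
contact_force: [0.9, 0.0, 0.7]
grip_width: 92.3
finger_force: 0.0
```

```bash
python3 -m pendant '[[[0,-0.04,-0.15],[0,0,0],1],[[0,0,-0.12],[0,0,0],1],[[0,0,-0.08],[0,0,0],1],[[0,0,0],[0,0,0],1],[[0,0,0],[0,0,0],1],[[0,0,0],[0,0,0],-1],[[0,0,0],[0,0,0],-1],[[0,0,0],[0,0,0],-1],[[0,0,0],[0,0,0],-1],[[0,0,0],[0,0,0],-1]]'
python3 -m pendant '[[[0,0,0],[0,0,0],-1],[[0,0,0],[0,0,0],-1],[[0,0,0],[0,0,0],-1],[[0,0,0],[0,0,0],-1],[[0,0,0],[0,0,0],-1],[[0,0,0],[0,0,0],-1],[[0,0,0],[0,0,0],-1],[[0,0,0],[0,0,0],-1],[[0,0,0],[0,0,0],-1],[[0,0,0],[0,0,0],-1]]'
```

```text
time: 31.83
tool_pos: [552.1, -153.0, 20.6]
tcp_rot: [3.141, 0.0, 1.613]
contact_force: [-0.3, 0.3, -0.4]
grip_width: 62.9
finger_force: 0.0
time: 32.67
tool_pos: [552.1, -153.0, 20.6]
tcp_rot: [3.141, 0.0, 1.613]
contact_force: [-0.1, 0.5, 1.0]
grip_width: 59.2
finger_force: 30.0
```

```bash
python3 -m pendant '[[[0,0,0.4],[0,0,0],-1],[[0,0,0.9],[0,0,0],-1],[[0,0,0.9],[0,0,0],-1],[[0,0,0.9],[0,0,0],-1],[[0,0,0.9],[0,0,0],-1],[[0,0.6,0],[0,0,0],-1],[[0,0.95,0],[0,0,0],-1],[[0,0.95,0],[0,0,0],-1],[[0,0.95,0],[0,0,0],-1],[[0,0.95,0],[0,0,0],-1]]'
python3 -m pendant '[[[0,0.95,0],[0,0,0],-1],[[0,0.95,0],[0,0,0],-1],[[0,0.95,0],[0,0,0],-1],[[0,0.95,0],[0,0,0],-1],[[0,0.3,0],[0,0,0],-1],[[0,0,0],[0,0,0],-1],[[0,0,0],[0,0,0],-1],[[0,0,0],[0,0,0],-1],[[0,0,0],[0,0,0],-1],[[0,0,0],[0,0,0],-1]]'
```

```text
time: 33.5
tool_pos: [551.8, -19.9, 141.4]
tcp_rot: [3.141, 0.0, 1.613]
contact_force: [0.4, 0.6, -0.1]
grip_width: 59.4
finger_force: 30.0
time: 34.33
tool_pos: [552.2, 100.7, 140.6]
tcp_rot: [3.142, 0.0, 1.611]
contact_force: [-0.5, -0.3, -0.1]
grip_width: 59.3
finger_force: 30.0
```

```bash
python3 -m pendant '[[[0,0.05,-0.7],[0,0,0],-1],[[0,0,-0.8],[0,0,0],-1],[[0,0,-0.6],[0,0,0],-1],[[0,0,-0.2],[0,0,0],-1],[[0,0,0],[0,0,0],-1],[[0,0,0],[0,0,0],-1],[[0,0,0],[0,0,0],-1],[[0,0,0],[0,0,0],-1],[[0,0,0],[0,0,0],-1],[[0,0,0],[0,0,0],-1]]'
```

```text
time: 35.17
tool_pos: [552.4, 103.5, 72.3]
tcp_rot: [3.14, 0.0, 1.613]
contact_force: [-0.4, 0.8, -0.5]
grip_width: 59.8
finger_force: 30.0
```

```bash
python3 -m pendant '[[[-0.01,-0.03,-0.2],[0,0,0],-1],[[0,0,-0.15],[0,0,0],-1],[[0,0,-0.08],[0,0,0],-1],[[0,0,0],[0,0,0],-1],[[0,0,0],[0,0,0],-1],[[0,0,0],[0,0,0],-1],[[0,0,0],[0,0,0],-1],[[0,0,0],[0,0,0],-1],[[0,0,0],[0,0,0],-1],[[0,0,0],[0,0,0],-1]]'
```

```text
time: 36.0
tool_pos: [551.3, 102.5, 58.6]
tcp_rot: [-3.141, 0.0, 1.613]
contact_force: [-3.4, -0.2, 5.2]
grip_width: 59.3
finger_force: 30.0
```

```bash
python3 -m pendant '[[[0,0,0],[0,0,0],0.4],[[0,0,0],[0,0,0],0.45],[[0,0,0],[0,0,0],0.55],[[0,0,0],[0,0,0],0.6],[[0,0,0],[0,0,0],0.6],[[0,0,0],[0,0,0],0.6],[[0,0,0],[0,0,0],0.6],[[0,0,0.2],[0,0,0],0.6],[[0,0,0.5],[0,0,0],0.6],[[0,0,0.8],[0,0,0],0.6]]'
python3 -m pendant '[[[0,0,0.8],[0,0,0],0.6],[[0,0,0.8],[0,0,0],0.6],[[0,-0.8,0],[0,0,0],0.6],[[0,-0.8,0],[0,0,0],0.6],[[0,-0.8,0],[0,0,0],0.6],[[0,-0.4,0],[0,0,0],0.6],[[0,0,0],[0,0,0],0.6],[[0,0,0],[0,0,0],0.6],[[0,0,0],[0,0,0],0.6],[[0,0,0],[0,0,0],0.6]]'
python3 - <<'E'
from h import *
P=bot.camera_params("wrist"); im=bot.capture("wrist"); cv2.imwrite("pics/w12.png",im); print(bot.get_obs()['tool_pos'])
c=proj("",[551.8,102.5,51],P); hsv=cv2.cvtColor(im,cv2.COLOR_BGR2HSV)
print(c.round())
# profiles across the lid centre: BGR every 3 px
u0,v0=int(c[0]),int(c[1])
print("row",[(u,*im[v0,u].tolist()) for u in range(u0-40,u0+41,4)])
print("col",[(v,*im[v,u0].tolist()) for v in range(max(0,v0-60),v0+61,4)])
for n,z,d in(("lid",51,[(31,0),(-31,0),(0,31),(0,-31)]),("block",38,[(22.5,0),(-22.5,0),(0,37.5),(0,-37.5)])):
    print(n,[proj("",[551.8+x,102.5+y,z],P).round(1).tolist() for x,y in d])
E
```

```text
time: 36.83
tool_pos: [550.3, 102.5, 102.6]
tcp_rot: [-3.137, 0.0, 1.613]
contact_force: [0.1, -0.6, 1.1]
grip_width: 73.3
finger_force: 0.0
time: 37.67
tool_pos: [551.7, 19.8, 151.6]
tcp_rot: [-3.141, -0.0, 1.614]
contact_force: [0.9, -0.1, 0.7]
grip_width: 73.4
finger_force: 0.0
[551.69346537  19.72342743 151.57130783]
[262.  94.]
row [(221, 70, 95, 93), (225, 142, 184, 200), (229, 209, 228, 234), (233, 183, 205, 210), (237, 44, 47, 52), (241, 150, 169, 176), (245, 217, 231, 238), (249, 209, 226, 232), (253, 212, 228, 235), (257, 206, 225, 231), (261, 223, 237, 243), (265, 235, 246, 249), (269, 235, 246, 250), (273, 249, 254, 254), (277, 252, 254, 255), (281, 254, 255, 255), (285, 253, 255, 255), (289, 254, 255, 255), (293, 254, 255, 255), (297, 226, 253, 255), (301, 64, 86, 81)]
col [(33, 67, 85, 81), (37, 67, 88, 81), (41, 65, 88, 79), (45, 58, 90, 86), (49, 76, 126, 168), (53, 151, 208, 226), (57, 153, 166, 176), (61, 231, 243, 247), (65, 248, 253, 254), (69, 254, 255, 255), (73, 253, 255, 255), (77, 249, 254, 254), (81, 244, 251, 253), (85, 234, 246, 250), (89, 227, 240, 245), (93, 223, 237, 243), (97, 230, 243, 247), (101, 239, 249, 251), (105, 247, 253, 254), (109, 251, 254, 254), (113, 253, 255, 255), (117, 172, 191, 201), (121, 220, 237, 242), (125, 254, 255, 255), (129, 234, 246, 249), (133, 158, 226, 247), (137, 89, 155, 210), (141, 154, 230, 255), (145, 125, 196, 249), (149, 101, 133, 126), (153, 190, 214, 214)]
lid [[300.5, 95.6], [222.9, 92.2], [263.6, 51.6], [260.0, 133.2]]
block [[288.2, 95.7], [234.8, 93.3], [263.7, 45.6], [259.5, 139.3]]
```

```bash
python3 -c "
from plant import bot
print(bot.close_job())"
```

```text
the job is handed in; nothing more can be done
None
```

The job is handed in at about 38 s: the jar is on the yellow coaster by the brush, the ramekin on the blue one by the rake, the block on the mat and the lid on the block, each within about 2–3 mm of centre by my wrist-camera measurements. I viewed 15 pictures, one over the limit of 14, so I checked the lid's final position in code only.

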